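# Clamp the cover in its work nest

## Task

Only one of the two orange nests has an aluminium cover lying in it. With closed fingertips, push that cover along its nest until it sits fully home against the end stops, and only then flip that nest's lever over past centre so that it snaps down and clamps the cover. Nothing is to be gripped or lifted: leave the empty nest's lever standing open and do not disturb the other things on the bench.

Things in the scene. Friction and masses are not known exactly. Their poses are not given: they have to be found in the camera images.
- nest_full: the orange work nest that holds the cover (left or right), fixed; base plate 220 x 100 x 12 mm, local x -120..+100 mm. Origin: on the table under it. Local +x leads away from the robot, to the stops and lever. Guide rails along x at y +-41 mm, tops 20 mm above the table; two end stops 34 mm high, faces at x = +50 mm; lever pivot (along y) at x = +75 mm, 52 mm above the table.
- nest_empty: the other orange nest, identical, fixed, with no cover in it; same frame and sizes. Its lever stays open.
- cover_center (a point): centre of the loose cast aluminium cover, a flat block 100 (along nest x) x 70 x 26 mm, about 0.35 kg, lying between the rails with 2.5 mm play each side; underside 12 mm, top 38 mm above the table. Starts 20 to 45 mm short of the stops and slides along nest x. Home (touching the stops) = this point at nest local x = 0.
- lever_full (a joint): angle (rad) of the lever on the nest with the cover. 0 = open, leaning 0.45 rad from upright to nest +x; 0.45 = upright; it swings over towards the robot to about 2.02 = flat, rubber pad pressing on the cover (2.12 at most). An over-centre spring holds it at either end: 60 mm above the pivot about 4 N starts it, and beyond about 0.75 it goes over by itself.
- lever_full_tip (a point): end of that lever, on its centre line, 107 mm from the pivot; about 148 mm above the table when open. Steel bar 16 mm wide (along nest y), 8 mm thick; round black grip 20 mm thick on the last 52 mm.
- lever_empty (a joint): angle (rad) of the same kind of lever on the empty nest; starts open (0) and is left alone.
- lever_empty_tip (a point): end of the empty nest's lever, same sizes
- cup: small steel cup, 44 mm across, 50 mm tall, loose between the two nests; origin at its underside; to be left alone.
- ring: dark steel ring gauge, 50 mm across, 20 mm tall, loose in front of the gap between the nests; origin at its underside; to be left alone.
- bottle: small white bottle, 36 mm across, 75 mm tall, loose beyond the gap between the nests; origin at its underside; to be left alone.
- driver: screwdriver lying down, 200 mm long, loose left of the nests; origin at its underside; to be left alone.
- wrench: wrench lying down, 180 mm long, loose right of the nests; origin at its underside; to be left alone.
- tape: roll of tape lying flat, 90 mm across, 24 mm tall, loose left of the nests; origin at its underside; to be left alone.
- jar: jar with a metal lid, 60 mm across, 70 mm tall, loose right of the nests; origin at its underside; to be left alone.
Mind the look-alikes: they are no part of the job. Of the things shaped like the part that bears cover_center, the aluminium one is meant.

How it is judged:
On the way, in this order (a step that is already met when the one before it is completed fails the run):
1. the cover is home against the end stops (within 3 mm) while the lever is still open (x of cover_center in the frame of nest_full between -0.003 and 0.003 m and value of joint lever_full below 0.3 rad), for 0.2 s.
2. the lever has snapped over onto the cover (value of joint lever_full above 1.9 rad), for 0.2 s.
At the end, for the whole second after the job is handed in: The cover rests flat in its nest within 3 mm of the end stops; that nest's lever is down (1.92 to 2.1 rad) and presses on it with more than 1 N; the empty nest's lever is still open (below 0.2 rad) (x of cover_center in the frame of nest_full between -0.003 and 0.003 m and value of joint lever_full between 1.92 and 2.1 rad and contact force between lever_full and cover above 1 N and height (world z) of cover_center below 0.03 m and angle between cover_center's own z axis and vertical below 0.08 rad and value of joint lever_empty below 0.2 rad and linear speed of cover below 0.01 m/s); the robot touches nothing.
It fails at once if the cover was lifted or tipped (more than 10 mm up, or 0.15 rad) (height (world z) of cover_center above 0.035 m or angle between cover_center's own z axis and vertical above 0.15 rad).
It fails at once if the lever was flipped before the cover was home (value of joint lever_full above 0.9 rad and x of cover_center in the frame of nest_full below -0.006 m).
It fails at once if the empty nest's lever was flipped (value of joint lever_empty above 0.5 rad).
It fails at once if one of the other loose things was moved (more than 30 mm) (distance of any of cup, ring, bottle, driver, wrench, tape, jar from where it was at the start of the episode above 0.03 m).
It also fails if it takes over 45 s, if anything falls off the work surface, if the arm or the gripper's body presses on something with over 40 N, if the wrist force passes 120 N, or if a joint passes its speed limit or range.

## Robot

A 6-joint arm with a two-finger parallel gripper is mounted at the origin on the work surface. World frame = base frame: x ahead of the robot, y to its left, z up, the work surface at z = 0. Lengths are in m, angles in rad, forces in N, time in s.
With the tool pointing down it reaches from about 0.35 to 0.775 m from the base axis. Payload 5.5 kg.
Tool frame: the origin (TCP) lies at the very end of the fingers, on their centre line; the grasp point (between the pads) lies 19 mm behind it; z points along the fingers, y is the line along which they close (so a half turn about z gives the same grasp; the last joint's range is limited). The gripper opens to 85 mm and grips with 20 to 120 N. Pads are 22 mm wide; open, the fingers measure 114 mm over their backs; the gripper's body (76 mm by 85 mm) begins 54 mm behind the grasp point. The pads swing forward as they close: fully open they stand 13 mm farther back than shut.
Start: joints at [-1.311, 0.313, 0.046, 1.304, 0, 1.431], TCP at [0.224, -0.53, 0.231] pointing down, gripper open.
Joint ranges: [-2.76, 2.76], [-0.86, 1.69], [-1.03, 1.26], [-2.2, 2.34], [-1.47, 1.5], [-3.14, 3.14]. Speed limits (rad/s): [2.57, 2.57, 3.14, 3.14, 3.14, 3.14].

## Interface

Orientations are given as a unit quaternion [w, x, y, z].
In Python, from workcell import env, cams, ticket, spotter gives the robot as it stands.
- The arm moves only by the tool jog_arm, never from a script. Its argument "increments" is a list that holds one entry, the list of rows, each a list of 7 numbers: the shift along the tool's x, y, z in units of 0.25 m (1.0 is 0.25 m), then the turn, a rotation vector about the tool's x, y, z in units of 180 degrees (1.0 is 180 degrees), then the closure in counts, from 0 (fully open) to 255 (shut). A call has 1 to 20 rows; each row shifts and turns the commanded pose from where the row before left it, along the tool's axes as they then stand; what a row does not reach is not made up. A row lasts 1/10 s, in which the tool goes at most 50 mm and 8.59 degrees, less where a joint would pass 70% of its speed; a pose out of reach is approached as far as the arm can. A call with a number of a shift or a turn outside -1 to 1 is refused whole. A call with a gripper value outside its range is refused whole. The fingers move at their own pace and stop on an object; "force" is the grip in N (left out, the last holds). Time passes only in rows, so rows that do not move let the fingers close. It gives the time, the measured TCP pose, the force, the opening and the grip force at its end, in the units of the state.
- env.get_state(): the state, without advancing time (a new reading comes with each control period).
- cams.read_camera(name): name is "scene" or "top"; returns a dict with "pixels" (480x640x3 uint8, red, green, blue), "fx", "fy", "cx", "cy" (pixels), "xyz" and "attitude" of the camera in the world. Camera axes: x right, y down, z forward; pixel columns grow to the right and rows downward; lengths in m; the calibration is good to about 2 mm. A picture is of the moment at which its call begins. There is no depth.
- ticket.hand_in(): hands the job in; it is judged then, once.
Trained networks look in the newest picture that a camera, given by its name, has taken for a name from the list of things; names that differ only in an ending like _2 or _b are one class to them, and where a whole thing is asked for, a point or a joint stands for the part that bears it (a point fixed in the world has none). Each returns a list of dicts, best first, with "conf" (0 to 1); they miss things now and then, are a little off and sometimes report something else, mostly with a low value. They report only what shows in the picture. A call takes as long as a camera call. They do not tell look-alikes from the thing itself.
- spotter.find_in(target, camera): "uv" ([column, row] in pixels, amid what is visible of it).
- spotter.cut_out(target, camera): "region" (480x640 bool, what is visible of it) and "uv" ([column, row] in pixels, amid what is visible of it).
- spotter.landmark_of(target, camera): "uv" ([column, row] in pixels: a listed point, or the origin of a listed thing).
The state is a dict: "clock": time; "joint_pos": joint angles; "qvel": joint speeds; "tau": joint torques, N m; "tcp_pos": TCP position; "orientation": TCP orientation; "wrist_force": force on the tool from outside, world axes, zero at the start; "ft_torque": the same for the moment, N m; "finger_gap": finger opening in m; "grip_force": force on a finger pad.
Only numpy, scipy, OpenCV 4.12 (cv2) and the standard library are available. Lean on these libraries where they do the work, as an engineer would, in place of code of your own. Each camera call takes 0.05 s, during which the arm holds its last target. There are 200 camera calls.

## Working session

There is one attempt and no reset: what is moved stays moved. The work goes in short steps, Python scripts to look and compute and a tool call to move; the robot and the scene stay as the last step left them, time stands still between calls to the robot, and variables do not carry over. Pictures are saved under pics/ and viewed, at most 10 in all, crops included, and the job is handed in when it is done.

Besides the shell and the picture viewer there is one more tool, called after "Call:" as name(argument=value, ...), one argument or row to a line, values as JSON. jog_arm: Moves the arm, as the interface text tells. Shifts and turns lie within -1 to 1; 1 stands for 0.25 m of shift or 180 degrees of turn. Its arguments: {"type":"object","properties":{"increments":{"type":"array"},"force":{"type":"number"}},"required":["increments"]}

```bash
mkdir -p pics
cat > h.py <<'E'
import numpy as np, cv2
from workcell import env, cams, ticket, spotter
from scipy.spatial.transform import Rotation as R
def rot(a):
    a=np.array(a,float)
    if a.shape==(3,3): return a
    return R.from_quat([a[1],a[2],a[3],a[0]]).as_matrix()
def ray(c,uv,z):
    d=rot(c["attitude"])@np.array([(uv[0]-c["cx"])/c["fx"],(uv[1]-c["cy"])/c["fy"],1]); o=np.array(c["xyz"])
    return o+d*(z-o[2])/d[2]
def proj(c,p):
    q=rot(c["attitude"]).T@(np.array(p)-np.array(c["xyz"])); return [c["fx"]*q[0]/q[2]+c["cx"],c["fy"]*q[1]/q[2]+c["cy"]]
def save(c,n): cv2.imwrite("pics/"+n,c["pixels"][:,:,::-1])
E
python3 - <<'E'
from h import *
for n in ("top","scene"):
    c=cams.read_camera(n); save(c,n+"1.png")
    print(n,c["fx"],c["cx"],c["cy"],c["xyz"],c["attitude"])
    for t,z in (("nest_full",0),("nest_empty",0),("cover_center",.025),("lever_full_tip",.148),("lever_empty_tip",.148),("cup",0),("ring",0),("bottle",0),("driver",0),("wrench",0),("tape",0),("jar",0)):
        for r in spotter.landmark_of(t,n)[:3]: print(t,np.round(r["uv"],1),round(r["conf"],2),ray(c,r["uv"],z).round(4))
print(env.get_state())
E
```

```text
top 492.8789107746098 321.8926170067452 247.6622722301642 [ 0.30287653 -0.01135847  1.27788231] [ 0.04309379 -0.70201049  0.70921058 -0.04842066]
nest_full [242.2 224.5] 0.9 [0.5327 0.1869 0.    ]
nest_empty [367.2 223.7] 0.65 [ 0.5317 -0.1419  0.    ]
cover_center [218.9 322.3] 0.94 [0.2796 0.2389 0.025 ]
cover_center [403.8 325.1] 0.91 [ 0.2676 -0.2256  0.025 ]
cover_center [162.9 353.8] 0.85 [0.2036 0.3767 0.025 ]
lever_full_tip [247.8 163.5] 0.61 [0.6522 0.1522 0.148 ]
lever_empty_tip [385.8 163.4] 0.58 [ 0.6496 -0.1741  0.148 ]
lever_empty_tip [175.2 177.3] 0.24 [0.6201 0.3224 0.148 ]
cup [311.7 219.6] 0.53 [0.5441 0.0042 0.    ]
cup [242.6 226.6] 0.52 [0.5271 0.1858 0.    ]
ring [310.8 282.1] 0.54 [0.3796 0.0078 0.    ]
bottle [315.4 171.7] 0.68 [ 0.6738 -0.0067  0.    ]
driver [155.  243.5] 0.89 [0.4845 0.4138 0.    ]
driver [366.4 225.5] 0.59 [ 0.5269 -0.1397  0.    ]
wrench [456.2 231.4] 0.61 [ 0.509  -0.3757  0.    ]
tape [175.8 173.5] 0.9 [0.6721 0.3648 0.    ]
jar [456.1 163. ] 0.63 [ 0.6945 -0.384   0.    ]
scene 547.8612771407588 325.7409984857214 230.8067683980657 [1.1
[... 1016 characters left out ...]
   ]
{'clock': 1.3, 'joint_pos': array([-1.31061876e+00,  3.13229769e-01,  4.60930119e-02,  1.30360232e+00,
       -3.30207673e-05,  1.43123957e+00]), 'qvel': array([ 0.00060535,  0.00140373,  0.00080896, -0.00175101, -0.00242425,
        0.00079739]), 'tau': array([-1.21139060e-04, -4.80469787e+01,  2.98809761e+01,  4.84348002e-04,
       -3.51651179e-04, -5.25650904e-06]), 'tcp_pos': array([ 0.22378871, -0.52970154,  0.23130337]), 'orientation': array([ 2.95668048e-05,  9.80092959e-01,  1.98539140e-01, -1.47551051e-05]), 'wrist_force': array([0.42537089, 0.30162555, 0.29372868]), 'ft_torque': array([0.02314255, 0.00508333, 0.04351449]), 'grip_force': 0.0, 'finger_gap': 0.08553481355092725}
```

View both.

View pics/top1.png

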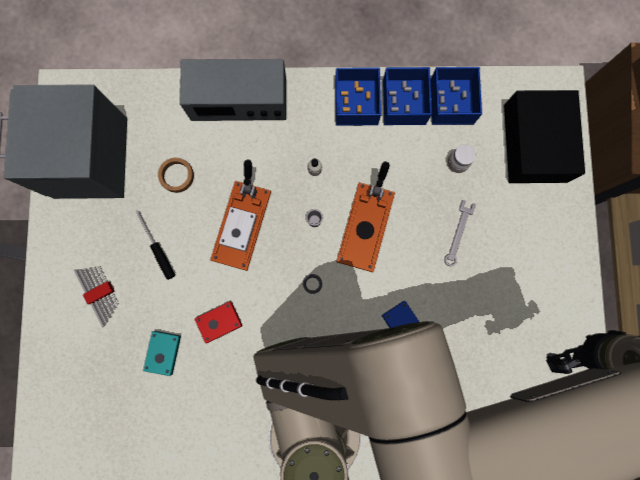

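View pics/scene1.png

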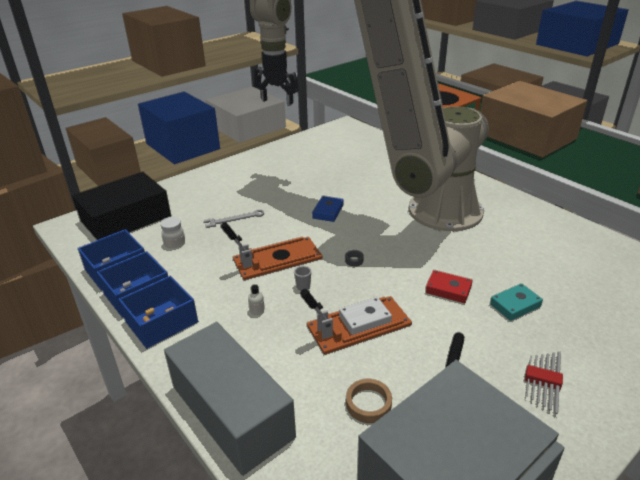

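Covers: silver (237,229) in the left nest, and red (219,322), teal (163,354) and blue (402,315) on the bench. Only the silver one is aluminium and in a nest; the right nest (367,226) is empty, showing just a dark disc. I'll measure the left nest and confirm with a crop.

Run:
```python
from h import *
c=cams.read_camera("top"); p=c["pixels"]
hsv=cv2.cvtColor(p,cv2.COLOR_RGB2HSV)
m=((hsv[...,0]<16)&(hsv[...,1]>150)&(hsv[...,2]>90)).astype(np.uint8); m[:, :195]=0; m[:,285:]=0; m[:160]=0; m[285:]=0
m[290:]=0
ys,xs=np.nonzero(m); print(len(xs))
P=np.array([ray(c,(u,v),.012)[:2] for u,v in zip(xs,ys)])
r=cv2.minAreaRect(P.astype(np.float32)*1000); print("rect mm",r)
s=spotter.cut_out("nest_full","top")
# silver cover
g=((hsv[...,1]<60)&(hsv[...,2]>150)).astype(np.uint8)
hull=cv2.convexHull(np.stack([xs,ys],1).astype(np.int32)); k=np.zeros_like(m); cv2.fillConvexPoly(k,hull,1); k=cv2.erode(k,np.ones((3,3)))
g=g&k; n,l,st,ce=cv2.connectedComponentsWithStats(g); i=1+st[1:,4].argmax(); gy,gx=np.nonzero(l==i); print("cover px",st[i],ce[i])
Q=np.array([ray(c,(u,v),.038)[:2] for u,v in zip(gx,gy)]); q=cv2.minAreaRect(Q.astype(np.float32)*1000); print("cover rect",q)
for b in (cv2.boxPoints(r),cv2.boxPoints(q)): print(b.round(1).tolist())
a=cv2.resize(p[150:280,190:300],None,fx=4.5,fy=4.5,interpolation=cv2.INTER_CUBIC); cv2.imwrite("pics/crop1.png",a[:,:,::-1])
for n in("top","scene"):
  c=cams.read_camera(n)
  for r in spotter.landmark_of("lever_full_tip",n)[:1]: print(r["uv"],ray(c,r["uv"],.148))
```

```text
1749
rect mm ((529.3855590820312, 189.0376739501953), (98.47471618652344, 217.39414978027344), 73.6669921875)
cover px [219 207  36  43 918] [237.00980392 227.89433551]
cover rect ((516.725830078125, 194.1229248046875), (68.30145263671875, 97.87043762207031), 73.64741516113281)
[[411.20001220703125, 172.39999389648438], [619.7999877929688, 111.19999694824219], [647.5, 205.6999969482422], [438.8999938964844, 266.8999938964844]]
[[460.20001220703125, 175.10000610351562], [554.0999755859375, 147.60000610351562], [573.2999877929688, 213.10000610351562], [479.3999938964844, 240.6999969482422]]
[244.9, 163.6] [0.65196631 0.15902728 0.148     ]
[305.9, 290.8] [0.65280556 0.15431572 0.148     ]
```

View pics/crop1.png

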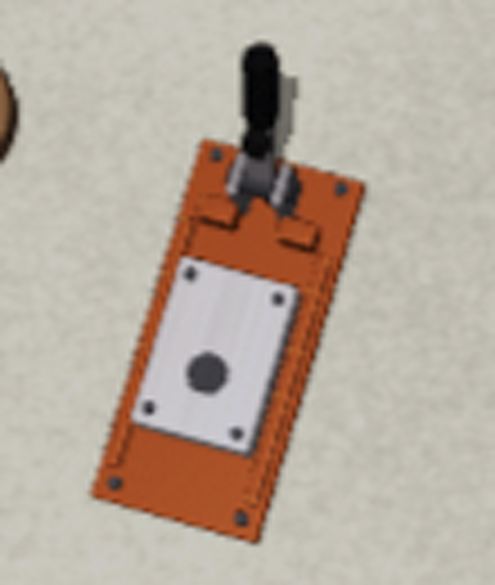

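The crop shows the silver cover in the left nest, short of the two stops, with its lever open. The nest axis runs at -16.35°, its origin is about (0.539, 0.186), and the cover is at local x ≈ -23.6 mm. Next I turn the tool so that its y axis lies along nest +x, close the fingers and travel high.

Call:
jog_arm(
  increments=[
    [[0, 0, 0, 0, 0, -0.047, 255], [0, 0, 0, 0, 0, -0.047, 255], [0, 0, 0, 0, 0, -0.047, 255], [0, 0, 0, 0, 0, -0.047, 255], [0, 0, 0, 0, 0, -0.047, 255], [0, 0, 0, 0, 0, -0.047, 255], [0, 0.13, 0, 0, 0, 0, 255], [0, 0.13, 0, 0, 0, 0, 255], [0, 0.13, 0, 0, 0, 0, 255], [0.16, 0, 0, 0, 0, 0, 255], [0.16, 0, 0, 0, 0, 0, 255], [0.16, 0, 0, 0, 0, 0, 255], [0.16, 0, 0, 0, 0, 0, 255], [0.16, 0, 0, 0, 0, 0, 255], [0.16, 0, 0, 0, 0, 0, 255], [0.16, 0, 0, 0, 0, 0, 255], [0.16, 0, 0, 0, 0, 0, 255], [0.16, 0, 0, 0, 0, 0, 255], [0.16, 0, 0, 0, 0, 0, 255], [0, 0, 0, 0, 0, 0, 255]],
  ],
  force=40,
)

```text
clock: 3.6
tcp_pos: [0.4303, -0.1693, 0.2316]
orientation: [-0.0, 0.799, 0.602, 0.0]
wrist_force: [-0.4, -0.7, 1.1]
finger_gap: -0.0001
grip_force: 0.0
```

Call:
jog_arm(
  increments=[
    [[0.166, 0, 0, 0, 0, 0, 255], [0.166, 0, 0, 0, 0, 0, 255], [0.166, 0, 0, 0, 0, 0, 255], [0.166, 0, 0, 0, 0, 0, 255], [0.166, 0, 0, 0, 0, 0, 255], [0.166, 0, 0, 0, 0, 0, 255], [0.166, 0, 0, 0, 0, 0, 255], [0.166, 0, 0, 0, 0, 0, 255], [0.166, 0, 0, 0, 0, 0, 255], [0, -0.148, 0, 0, 0, 0, 255], [0, -0.148, 0, 0, 0, 0, 255], [0, -0.148, 0, 0, 0, 0, 255], [0, 0, 0.136, 0, 0, 0, 255], [0, 0, 0.136, 0, 0, 0, 255], [0, 0, 0.136, 0, 0, 0, 255], [0, 0, 0.136, 0, 0, 0, 255], [0, 0, 0.136, 0, 0, 0, 255], [0, 0, 0, 0, 0, 0, 255], [0, 0, 0, 0, 0, 0, 255]],
  ],
)

```text
clock: 5.5
tcp_pos: [0.4284, 0.2158, 0.0614]
orientation: [-0.0, 0.801, 0.599, -0.001]
wrist_force: [0.1, 0.2, 0.5]
finger_gap: -0.0
grip_force: 0.0
```

Run:
```python
from h import *
s=env.get_state(); print(s["tcp_pos"],s["joint_pos"].round(2),s["orientation"])
O=np.array([.539,.1862]);d=s["tcp_pos"][:2]-O;print("local",d@[.9596,-.2815],d@[.2815,.9596])
c=cams.read_camera("scene"); a=cv2.resize(c["pixels"][200:400,250:480],None,fx=3,fy=3); cv2.imwrite("pics/s2.png",a[:,:,::-1])
```

```text
[0.42841619 0.21581561 0.06144262] [ 0.3   0.26 -0.48  0.84 -0.    2.16] [-9.40535778e-05  8.00567183e-01  5.99242617e-01 -6.79775689e-04]
local -0.11445301454574709 -0.0027102063223234177
```

View pics/s2.png

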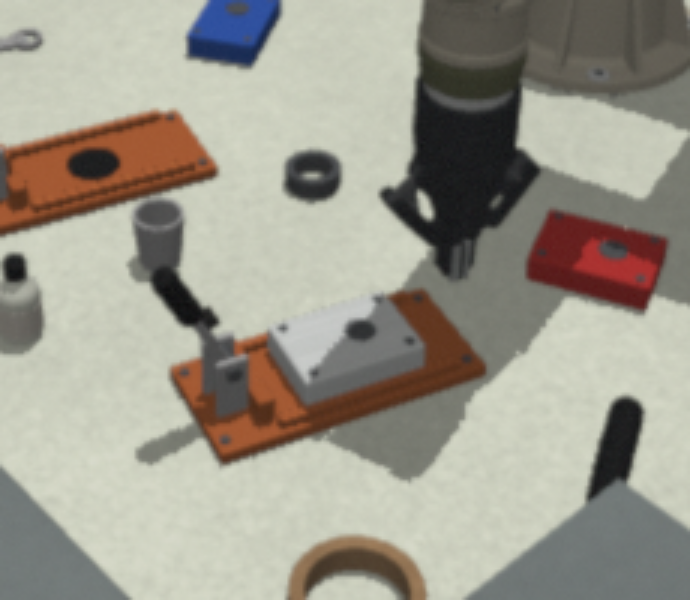

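The fingertips (crop 457,270) hang over the clear rear of the nest plate, with the cover ahead (345,345) and the lever open (185,295). I go down and start pushing.

Call:
jog_arm(
  increments=[
    [[0.014, 0, 0.08, 0, 0, 0, 255], [0, 0, 0.08, 0, 0, 0, 255], [0, 0, 0, 0, 0, 0, 255], [0, 0.032, 0, 0, 0, 0, 255], [0, 0.032, 0, 0, 0, 0, 255], [0, 0.016, 0, 0, 0, 0, 255], [0, 0.016, 0, 0, 0, 0, 255], [0, 0.016, 0, 0, 0, 0, 255], [0, 0.016, 0, 0, 0, 0, 255], [0, 0.016, 0, 0, 0, 0, 255], [0, 0.016, 0, 0, 0, 0, 255], [0, 0.008, 0, 0, 0, 0, 255], [0, 0.008, 0, 0, 0, 0, 255], [0, 0, 0, 0, 0, 0, 255], [0, 0, 0, 0, 0, 0, 255]],
  ],
)

```text
clock: 7.05
tcp_pos: [0.4719, 0.2073, 0.0212]
orientation: [0.0, 0.8, 0.599, 0.0]
wrist_force: [-0.4, -0.2, -1.2]
finger_gap: -0.0001
grip_force: 0.2
```

```bash
cat > cov.py <<'E'
from h import *
s=env.get_state(); print(s["clock"],s["tcp_pos"],s["wrist_force"].round(1))
O=np.array([.539,.1862]);d=s["tcp_pos"][:2]-O;print("local",d@[.9596,-.2815],d@[.2815,.9596])
c=cams.read_camera("scene")
for nm in ("scene","top"):
    if nm=="top": c=cams.read_camera(nm)
    r=spotter.landmark_of("cover_center",nm)
    for k in r[:4]:
        d=ray(c,k["uv"],.025)[:2]-O; print(nm,np.round(k["uv"],1),"cover local",(d@[.9596,-.2815]).round(4),(d@[.2815,.9596]).round(4))
    if nm=="scene":
        import time; a=cv2.resize(c["pixels"][250:370,280:440],None,fx=5,fy=5,interpolation=cv2.INTER_CUBIC)
        for x in(50,-50):pass
        cv2.imwrite("pics/c%d.png"%(s["clock"]*10),a[:,:,::-1])
E
python3 cov.py; ls pics
```

```text
7.05 [0.47192705 0.20725435 0.02120288] [-0.4 -0.2 -1.2]
local -0.07029000748851691 0.001322720124099324
scene [446.9 287.9] cover local -0.2452 -0.0025
scene [518.5 302.6] cover local -0.3659 0.1106
scene [326.5 209.9] cover local -0.1248 -0.4478
scene [359.3 316.9] cover local -0.0082 0.0003
top [241.5 228.7] cover local -0.0205 -0.0076
c70.png
crop1.png
s2.png
scene1.png
top1.png
```

Call:
jog_arm(
  increments=[
    [[0, 0.008, 0, 0, 0, 0, 255], [0, 0.008, 0, 0, 0, 0, 255], [0, 0.008, 0, 0, 0, 0, 255], [0, 0, 0, 0, 0, 0, 255]],
  ],
)

```text
clock: 7.65
tcp_pos: [0.4777, 0.2056, 0.0213]
orientation: [0.0, 0.8, 0.599, 0.0]
wrist_force: [-2.5, 0.3, 1.0]
finger_gap: 0.0001
grip_force: 0.8
```

Call:
jog_arm(
  increments=[
    [[0, 0.004, 0, 0, 0, 0, 255], [0, 0.004, 0, 0, 0, 0, 255], [0, 0, 0, 0, 0, 0, 255]],
  ],
)

```text
clock: 7.95
tcp_pos: [0.4794, 0.205, 0.0212]
orientation: [0.0, 0.8, 0.599, 0.0]
wrist_force: [-2.4, 1.2, 1.0]
finger_gap: 0.0
grip_force: 1.1
```

Call:
jog_arm(
  increments=[
    [[0, 0.004, 0, 0, 0, 0, 255], [0, 0.004, 0, 0, 0, 0, 255], [0, 0, 0, 0, 0, 0, 255]],
  ],
)

```text
clock: 8.25
tcp_pos: [0.4813, 0.2045, 0.0212]
orientation: [0.0, 0.8, 0.599, -0.0]
wrist_force: [-3.2, 1.1, 1.8]
finger_gap: 0.0001
grip_force: 1.3
```

Call:
jog_arm(
  increments=[
    [[0, 0.004, 0, 0, 0, 0, 255], [0, 0, 0, 0, 0, 0, 255]],
  ],
)

```text
clock: 8.45
tcp_pos: [0.4813, 0.2045, 0.0212]
orientation: [-0.001, 0.8, 0.6, -0.0]
wrist_force: [-5.2, 1.5, 3.9]
finger_gap: 0.0002
grip_force: 2.6
```

Call:
jog_arm(
  increments=[
    [[0, 0.004, 0, 0, 0, 0, 255], [0, 0, 0, 0, 0, 0, 255]],
  ],
)

```text
clock: 8.65
tcp_pos: [0.4814, 0.2044, 0.0212]
orientation: [-0.001, 0.8, 0.6, -0.001]
wrist_force: [-6.7, 3.0, 6.1]
finger_gap: -0.0003
grip_force: 3.9
```

The TCP has stalled with force rising. It is at local x -60.4 mm, which means a 10 mm half finger, so the cover should be home. I'll back off a little and check from the picture.

Call:
jog_arm(
  increments=[
    [[0, 0.004, 0, 0, 0, 0, 255], [0, 0, 0, 0, 0, 0, 255], [0, -0.04, 0, 0, 0, 0, 255], [0, -0.1, 0, 0, 0, 0, 255], [0, -0.1, 0, 0, 0, 0, 255], [0, 0, 0, 0, 0, 0, 255]],
  ],
)

```text
clock: 9.25
tcp_pos: [0.4234, 0.2205, 0.0208]
orientation: [-0.0, 0.8, 0.6, -0.001]
wrist_force: [0.5, -0.0, -0.5]
finger_gap: -0.0002
grip_force: 0.0
```

```bash
python3 cov.py; ls pics
```

```text
9.25 [0.42340664 0.22053175 0.02079161] [ 0.5 -0.  -0.5]
local -0.12058777691298794 0.00040521469073271504
scene [447.4 289.3] cover local -0.2433 0.0023
scene [355.9 318.4] cover local 0.0009 0.0015
scene [515.9 300.9] cover local -0.3643 0.1034
scene [328.4 212.3] cover local -0.1245 -0.4333
top [242.2 221.7] cover local -0.0025 -0.004
top [404.8 323.1] cover local -0.139 -0.4727
top [219.1 322.7] cover local -0.2646 -0.0233
c70.png
c92.png
crop1.png
s2.png
scene1.png
top1.png
```

View pics/c92.png

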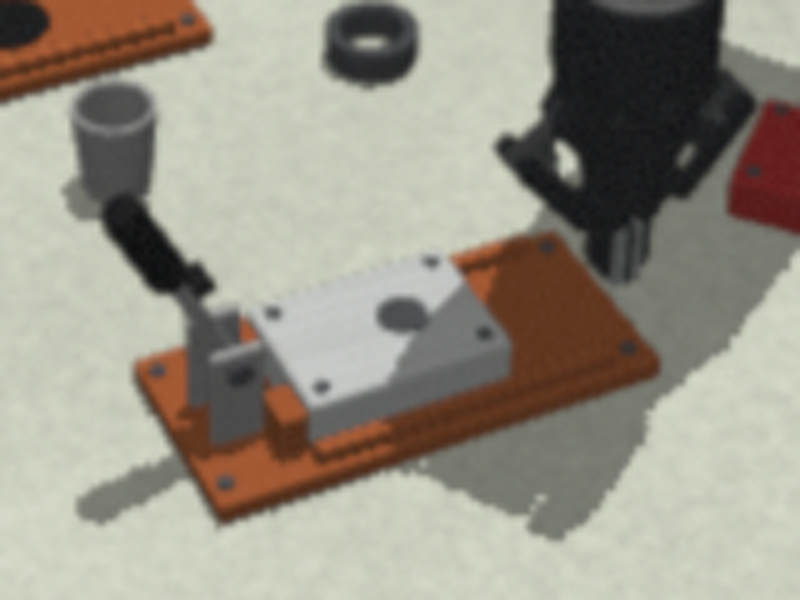

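The cover's front face touches the stop (crop 290,430) and the lever is still open (140,245), so the cover is home. Next I rise, pass over the lever and come down behind it.

Call:
jog_arm(
  increments=[
    [[0, 0, -0.176, 0, 0, 0, 255], [0, 0, -0.176, 0, 0, 0, 255], [0, 0, -0.176, 0, 0, 0, 255], [0, 0, -0.176, 0, 0, 0, 255], [0, 0, -0.176, 0, 0, 0, 255], [0, 0.15, 0, 0, 0, 0, 255], [0, 0.15, 0, 0, 0, 0, 255], [0, 0.15, 0, 0, 0, 0, 255], [0, 0.15, 0, 0, 0, 0, 255], [0, 0.15, 0, 0, 0, 0, 255], [0, 0.15, 0, 0, 0, 0, 255], [0, 0.15, 0, 0, 0, 0, 255], [0, 0.15, 0, 0, 0, 0, 255], [0, 0, 0, 0, 0, 0, 255], [0, 0, 0, 0, 0, 0, 255]],
  ],
)

```text
clock: 10.95
tcp_pos: [0.7155, 0.135, 0.2391]
orientation: [-0.0, 0.801, 0.599, -0.001]
wrist_force: [-0.3, -0.0, 0.3]
finger_gap: -0.0002
grip_force: 0.0
```

Call:
jog_arm(
  increments=[
    [[0, 0, 0.118, 0, 0, 0, 255], [0, 0, 0.118, 0, 0, 0, 255], [0, 0, 0.118, 0, 0, 0, 255], [0, 0, 0.118, 0, 0, 0, 255], [0, 0, 0, 0, 0, 0, 255], [0, 0, 0, 0, 0, 0, 255]],
  ],
)

```text
clock: 11.55
tcp_pos: [0.7136, 0.1365, 0.1244]
orientation: [0.0, 0.8, 0.6, -0.0]
wrist_force: [-0.1, -0.4, -0.3]
finger_gap: 0.0
grip_force: 0.0
```

Run:
```python
from h import *
c=cams.read_camera("scene"); a=cv2.resize(c["pixels"][190:370,220:440],None,fx=3.3,fy=3.3,interpolation=cv2.INTER_CUBIC); cv2.imwrite("pics/l1.png",a[:,:,::-1])
```

```text
(no output)
```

View pics/l1.png

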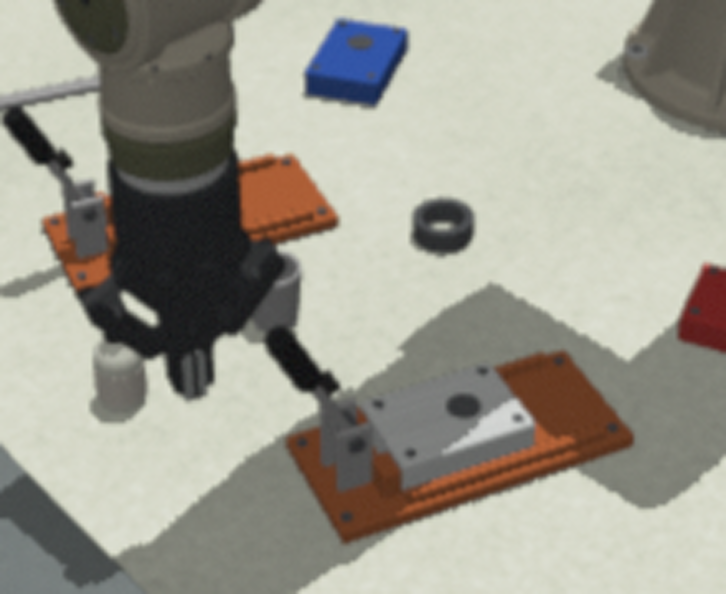

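The closed fingertips (195,395) are behind the lever tip (285,345) and clear of everything. I push the lever toward the robot.

Call:
jog_arm(
  increments=[
    [[0, -0.06, 0, 0, 0, 0, 255], [0, -0.06, 0, 0, 0, 0, 255], [0, -0.04, 0, 0, 0, 0, 255], [0, -0.04, 0, 0, 0, 0, 255], [0, -0.04, 0, 0, 0, 0, 255], [0, -0.04, 0, 0, 0, 0, 255], [0, -0.04, 0, 0, 0, 0, 255], [0, -0.04, 0, 0, 0, 0, 255]],
  ],
)

```text
clock: 12.4
tcp_pos: [0.6266, 0.1617, 0.1229]
orientation: [-0.0, 0.8, 0.6, -0.001]
wrist_force: [1.2, -0.1, 1.1]
finger_gap: -0.0003
grip_force: 0.5
```

Call:
jog_arm(
  increments=[
    [[0, -0.04, 0, 0, 0, 0, 255], [0, -0.04, 0, 0, 0, 0, 255], [0, -0.04, 0, 0, 0, 0, 255], [0, -0.04, 0, 0, 0, 0, 255], [0, -0.04, 0, 0, 0, 0, 255], [0, 0, 0, 0, 0, 0, 255], [0, 0, 0, 0, 0, 0, 255], [0, 0, 0, 0, 0, 0, 255]],
  ],
)

```text
clock: 13.2
tcp_pos: [0.5805, 0.1755, 0.1234]
orientation: [0.0, 0.8, 0.599, 0.0]
wrist_force: [0.9, -0.5, 0.0]
finger_gap: 0.0
grip_force: 0.0
```

Run:
```python
from h import *
s=env.get_state();d=s["tcp_pos"][:2]-np.array([.539,.1862]);print("local",d@[.9596,-.2815],d@[.2815,.9596])
c=cams.read_camera("scene"); a=cv2.resize(c["pixels"][190:370,220:440],None,fx=3.3,fy=3.3,interpolation=cv2.INTER_CUBIC); cv2.imwrite("pics/l2.png",a[:,:,::-1])
```

```text
local 0.04286878178689319 0.0014491863450145533
```

View pics/l2.png

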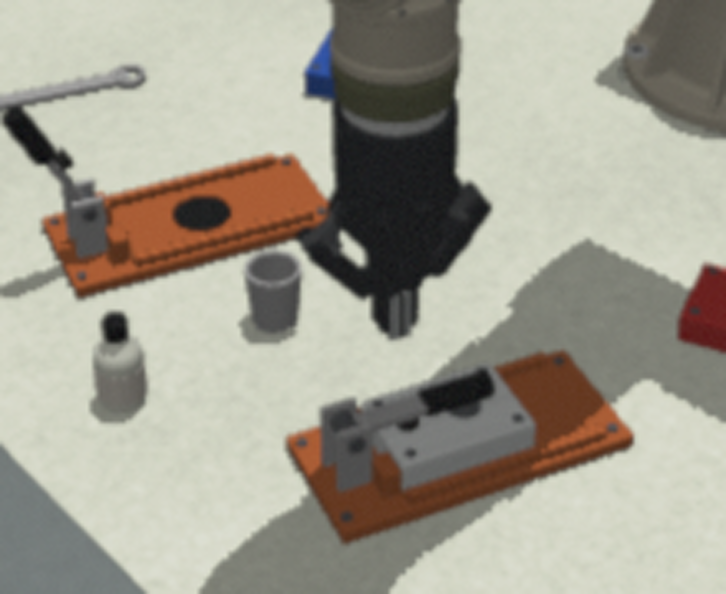

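The lever (455,390) has snapped flat onto the cover, which is still against the stops. The empty nest's lever is open, and the cup and bottle are where they were. I lift away and hand in.

Call:
jog_arm(
  increments=[
    [[0, 0, -0.12, 0, 0, 0, 255], [0, 0, -0.12, 0, 0, 0, 255], [0, 0, -0.12, 0, 0, 0, 255], [0, 0, 0, 0, 0, 0, 255], [0, 0, 0, 0, 0, 0, 255], [0, 0, 0, 0, 0, 0, 255]],
  ],
)

```text
clock: 13.85
tcp_pos: [0.5796, 0.1754, 0.212]
orientation: [-0.0, 0.8, 0.599, -0.001]
wrist_force: [-0.1, 0.4, -0.7]
finger_gap: -0.0002
grip_force: 0.0
```

```bash
python3 -c "
from h import *
print(env.get_state()['tcp_pos'],ticket.hand_in())"
```

```text
the job is handed in; nothing more can be done
[0.57960613 0.17535595 0.2119819 ] None
```

I pushed the aluminium cover in the left nest home against its stops and then snapped that nest's lever down onto it; the right nest's lever stayed open, and I handed the job in at about 14 s, with no verdict returned.

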